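# Roll the thumbwheel to set the sample-holder gap

## Robot

A 6-joint arm with a two-finger parallel gripper is mounted at the origin on a cart in front of the work surface, level with it; the furniture and walls round the work are solid. World frame = base frame: x ahead of the robot, y to its left, z up, the work surface at z = 0. Lengths are in m, angles in degrees, forces in N, time in s.
With the tool pointing down it reaches from about 0.35 to 0.875 m from the base axis. Payload 4.2 kg.
Tool frame: the origin (TCP) lies at the very end of the fingers, on their centre line; the grasp point (between the pads) lies 19 mm behind it; z points along the fingers, y is the line along which they close (so a half turn about z gives the same grasp; the last joint's range is limited). The gripper opens to 87 mm and grips with 3 to 60 N. Pads are 19 mm wide; open, the fingers measure 117 mm over their backs; the gripper's body (75 mm by 190 mm) begins 51 mm behind the grasp point.
Start: joints at [-56.574, 22.042, 0.453, 0, -68.411, -14.817], TCP at [0.199, -0.592, 0.223] pointing down, gripper open.
Joint ranges: [-179.83, 179.83], [-69.29, 118.12], [-61.27, 80.66], [-181.25, 117.63], [-171.15, -9.14], [-177.46, 177.46]. Speed limits (degrees/s): [159.86, 159.86, 180, 180, 180, 180].

## Interface

Orientations are given as a 3x3 rotation matrix whose columns are the frame's x, y, z axes.
In Python, from station import monitor, cams, ticket gives the robot as it stands.
- The arm moves only by the tool drive_tool, never from a script. Its argument "moves" is a list of rows, each an object with "delta_pos": the shift along the tool's x, y, z in mm, a list of three; "turn": the turn about the tool's z in rad; "claw": the opening, from 0 (shut) to 1 (fully open). A call has 1 to 12 rows; each row shifts and turns the commanded pose from where the row before left it, along the tool's axes as they then stand; what a row does not reach is not made up. A row lasts 1/8 s, in which the tool goes at most 62.5 mm and 10.7 degrees, less where a joint would pass 70% of its speed; a pose out of reach is approached as far as the arm can. A call is refused whole if a number of a shift passes 62.5 or a number of a turn 0.188, either way. A call with a gripper value outside its range is refused whole. The fingers move at their own pace and stop on an object; the grip force is fixed at half the most. Time passes only in rows, so rows that do not move let the fingers close. It gives the time, the measured TCP pose, the force, the opening and the grip force at its end, in the units of the state.
- monitor.sense(): the state, without advancing time (a new reading comes with each control period).
- cams.capture(name): name is "scene" or "top" or "wrist"; returns a dict with "color" (400x640x3 uint8, red, green, blue), "range_z" (400x640 float32, m along the optical axis (not along the pixel's ray), 0 where there is no reading), "vertical_fov" (degrees; the focal length in pixels is half the picture's height over the tangent of half this angle, whatever the lens; pixels are square), "cx", "cy" (the principal point, pixels), "dist" ([k1, k2, p1, p2, k3] as OpenCV has them; the pictures are not rectified), "extrinsics" (4x4, takes a point from camera to world coordinates). Camera axes: x right, y down, z forward; pixel columns grow to the right and rows downward; lengths in m; the calibration is good to about 2 mm. A picture is of the moment at which its call begins.
- ticket.finish_job(): hands the job in; it is judged then, once.
The state is a dict: "time_s": time; "joints": joint angles; "joint_velocities": joint speeds; "effort": joint torques, N m; "tcp_pos": TCP position; "ee_rot": TCP orientation; "wrist_force": force on the tool from outside, world axes, zero at the start; "moment": the same for the moment, N m; "gripper_width": opening from 0.0 (shut) to 1.0 (fully open); "gripper_force": force on a finger pad.
Only numpy, scipy, OpenCV 4.12 (cv2) and the standard library are available. Lean on these libraries where they do the work, as an engineer would, in place of code of your own. Each camera call takes 0.05 s, during which the arm holds its last target. There are 200 camera calls.

## Task

Set the gap of the sample holder: with a fingertip pressed lightly on top of the knurled wheel, roll it stroke by stroke so that the sliding jaw closes toward the fixed jaw until the jaw's pointer blade stands inside the notch of the gauge stop, then take the hand away. Move the jaw only by the wheel, do not push the jaw or its pointer with the hand, and leave the steel die, the white-capped vial and the round puck standing where they are.

Things in the scene. Friction and masses are not known exactly. Their poses are not given: they have to be found in the camera images.
- jig: Sample holder fixed on the worktop: a base plate 112 x 252 mm with a sprung deck on it. Origin on the worktop; z up, y along the plate from the wheel toward the fixed jaw, x away from the robot at zero yaw. The wheel's axle is at y = -75 mm; the fixed jaw (66 x 22 mm, top 70 mm above the worktop) has its face at y = +85 mm; the sliding jaw is between them and closes toward +y.
- wheel_top (a point): Top of the knurled wheel's rim at rest, 98 mm above the worktop, on its mid-plane; fixed to the base, jig's axes. The wheel stands 16 mm out of a grey housing with a cheek on either side (outer faces 21 mm from the mid-plane, top 82 mm above the worktop). Moving the top of the rim toward the jig's +y closes the jaw, the other way opens it; 30 mm at the rim (1 rad) moves the jaw 8 mm.
- wheel: The knurled steel wheel, 60 mm diameter, 24 mm wide, axle level along the jig's x. Origin at its centre; axes turn with it. The deck that bears wheel and jaws is sprung: under a finger on the wheel it sinks straight down by up to 7 mm, about 1.4 N to start and 0.7 N more per mm, and springs back. The wheel turns with about 0.8 N at the rim and stays where it is left.
- jaw: Sliding aluminium jaw, 66 x 24 x 40 mm, on two rods; origin under its centre, 29 mm above the worktop, jig's axes. It travels 8 mm back and 42 mm forward (+y, closing) of its start and is geared to the wheel. A bright pointer blade 4 mm wide lies across its top toward the jig's -x.
- pointer (a point): Tip of the pointer blade of the sliding jaw, 71 mm above the worktop at rest (the deck sinks with it while the wheel is pressed); axes as the jig's.
- notch (a point): Middle of the 12 mm wide notch between the two bright teeth of the steel gauge stop (20 x 30 x 40 mm) on the rail at the jig's -x side, 12 to 36 mm ahead (jig's +y) of the pointer's start; jig's axes. The pointer stands in the notch when both have the same jig y; its tip ends about 1 mm short of the teeth, so it passes them freely.
- die_body: Bystander: steel pellet die, a cylinder 38 mm across and 36 mm high, standing behind the jig; origin under its centre.
- vial_2: Bystander: clear vial with white cap, 24 mm across and 56 mm high, standing behind the jig; origin under its centre.
- atr_puck: Bystander: flat round white puck with a small amber centre, 46 mm across and 9 mm high, on the robot's side of the jig; origin under its centre.

How it is judged (in metres and radians):
On the way:
1. the finger on the wheel has rolled the jaw at least 4 mm (contact force between the fingers and wheel above 0.5 N and y of pointer in the frame of jig above 0.024 m), for 0.1 s.
At the end, for the whole second after the job is handed in: The pointer blade stands in the gauge notch, within 4 mm of its middle along the jig's y, the jaw is at rest, and the die, vial and puck stand within 15 mm of where they were, upright (y of pointer in the frame of notch between -0.004 and 0.004 m and linear speed of jaw below 0.002 m/s and distance of each of die_body, vial_2, atr_puck from where it was at the start of the episode below 0.015 m and angle between each of vial_2, die_body's own z axis and vertical below 0.2 rad); the robot touches nothing.
It fails at once if the hand pushes the sliding jaw or its pointer (more than 1 N) (contact force between any of the fingers, the arm and jaw above 1 N).
It fails at once if the wheel is pressed harder than 25 N (contact force between the fingers and wheel above 25 N).
It fails at once if a bystander is lifted, carried or knocked away by more than 15 mm (distance of any of die_body, vial_2, atr_puck from where it was at the start of the episode above 0.015 m).
It also fails if it takes over 72 s, if anything falls off the work surface, if the arm or the gripper's body presses on something with over 40 N, if the wrist force passes 120 N, or if a joint passes its speed limit or range.

## Working session

There is one attempt and no reset: what is moved stays moved. The work goes in short steps, Python scripts to look and compute and a tool call to move; the robot and the scene stay as the last step left them, time stands still between calls to the robot, and variables do not carry over. Pictures are saved under pics/ and viewed, at most 10 in all, crops included, and the job is handed in when it is done.

Besides the shell and the picture viewer there is one more tool, called after ">>>" as name(argument=value, ...) on one line, values as JSON. drive_tool: Moves the arm, as the interface text tells. Its arguments: {"type":"object","properties":{"moves":{"type":"array","items":{"type":"object","properties":{"delta_pos":{"type":"array","items":{"type":"number"}},"turn":{"type":"number"},"claw":{"type":"number"}}}}},"required":["moves"]}

```bash
mkdir -p pics
cat > h.py <<'E'
import numpy as np,cv2
from station import monitor,cams,ticket
def cap(n,f=None):
    d=cams.capture(n)
    if f: cv2.imwrite('pics/'+f,d['color'][:,:,::-1])
    return d
def K(d):
    f=200/np.tan(np.radians(d['vertical_fov'])/2)
    return np.array([[f,0,d['cx']],[0,f,d['cy']],[0,0,1]])
def ray(d,px):
    p=cv2.undistortPoints(np.array(px,float).reshape(-1,1,2),K(d),np.array(d['dist'],float)).reshape(-1,2)
    E=np.array(d['extrinsics']); return E[:3,3],(np.c_[p,np.ones(len(p))])@E[:3,:3].T
def plane(d,px,z):
    o,r=ray(d,px); return o+r*((z-o[2])/r[:,2])[:,None]
def cloud(d):
    v,u=np.mgrid[0:400,0:640]; o,r=ray(d,np.c_[u.ravel(),v.ravel()])
    return (o+r*np.array(d['range_z']).reshape(-1,1)).reshape(400,640,3)
E
python3 - <<'E'
from h import *
s=monitor.sense();print(s['time_s'],s['tcp_pos'],np.round(s['ee_rot'],3).tolist(),s['wrist_force'],s['gripper_width'])
for n in('top','scene'):
    d=cap(n,n+'0.png');np.savez(n+'0.npz',**d);print(n,d['vertical_fov'],d['dist'],np.round(d['extrinsics'],3).tolist())
E
```

```text
0.0 [ 0.19926879 -0.59174884  0.22147355] [[-0.948, -0.319, -0.001], [-0.319, 0.948, 0.002], [0.0, 0.002, -1.0]] [-0.18519324 -0.94481884  0.96692919] 0.9997690594442771
top 45.18404865545726 [0.03208748 0.         0.         0.         0.        ] [[0.013, -0.986, 0.166, 0.405], [-1.0, -0.01, 0.016, 0.028], [-0.014, -0.166, -0.986, 1.062], [0.0, 0.0, 0.0, 1.0]]
scene 56.5350921319106 [-0.04448253  0.          0.          0.          0.        ] [[-0.889, -0.237, 0.392, 0.218], [-0.458, 0.423, -0.782, 0.709], [0.019, -0.875, -0.484, 0.515], [0.0, 0.0, 0.0, 1.0]]
```

View pics/top0.png

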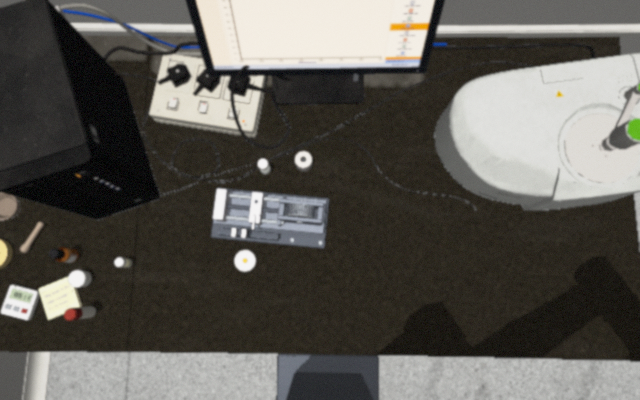

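View pics/scene0.png

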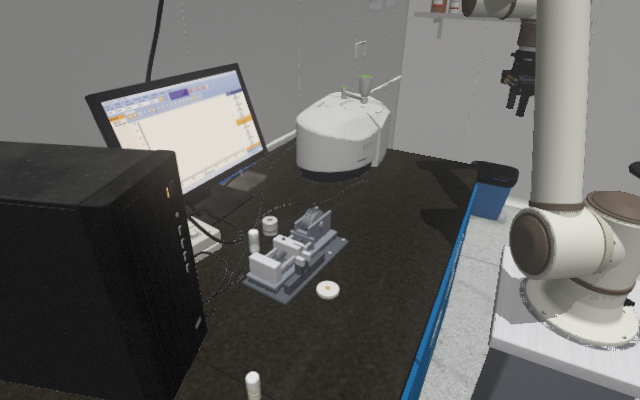

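The top view shows the jig at about (270,218), with the fixed jaw on the left (220,205), the sliding jaw at (256,208), the wheel at (300,211) and the notch teeth near (238,233). The puck is at (245,261), with the vial and die above the jig. The scene view shows the same layout. Next I measure.

Run:
```python
from h import *
d=dict(np.load('top0.npz'));P=cloud(d)
im=d['color'][180:255,200:340];cv2.imwrite('pics/c1.png',cv2.resize(im[:,:,::-1],None,fx=5.7,fy=5.7,interpolation=cv2.INTER_CUBIC))
sub=P[180:255,200:340].reshape(-1,3)
for lo,hi in((.006,.03),(.06,.075),(.078,.105)):
    m=(sub[:,2]>lo)&(sub[:,2]<hi);q=sub[m]
    r=cv2.minAreaRect((q[:,:2]*1000).astype(np.float32));print(lo,hi,len(q),r,np.median(q[:,2]))
print('wall of jig pts')
m=sub[:,2]>.008;r=cv2.minAreaRect((sub[m][:,:2]*1000).astype(np.float32));print(r,sub[:,2].max())
for u,v in((300,211),(220,205),(256,208),(233,233),(245,261),(212,215),(320,240),(100,300)):print(u,v,np.round(P[v,u],4))
```

```text
0.006 0.03 2790 ((548.6207885742188, 156.8917694091797), (281.0837097167969, 162.64306640625), 85.08735656738281) 0.013273892504280571
0.06 0.075 1000 ((548.1893310546875, 141.081787109375), (227.68301391601562, 99.26781463623047), 85.25650024414062) 0.06846020196172964
0.078 0.105 609 ((558.7633056640625, 72.40000915527344), (91.2442855834961, 42.15401077270508), 85.12763214111328) 0.08394081565775324
wall of jig pts
((520.6397705078125, 148.77655029296875), (274.0003967285156, 192.4466552734375), 81.29481506347656) 1.0622882632531343
300 211 [0.5543 0.0712 0.0974]
220 205 [0.5694 0.2402 0.071 ]
256 208 [0.5641 0.1648 0.069 ]
233 233 [0.5103 0.2098 0.0753]
245 261 [0.4563 0.1929 0.011 ]
212 215 [ 5.583e-01  2.724e-01 -3.000e-04]
320 240 [0.5041 0.0301 0.0092]
100 300 [ 0.3696  0.5075 -0.0044]
```

View pics/c1.png

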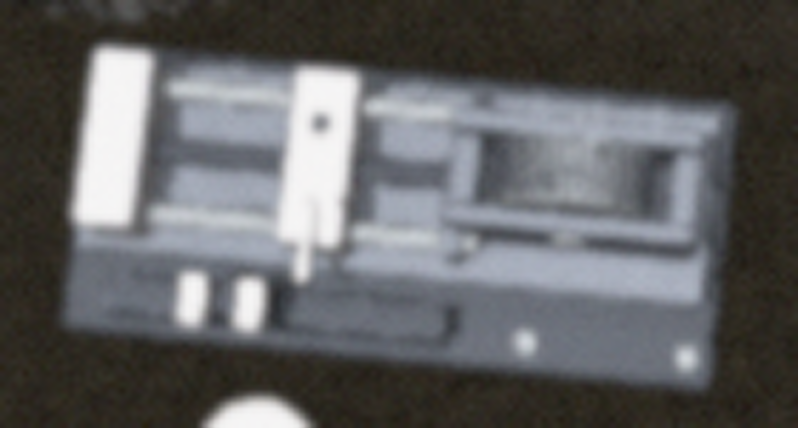

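The crop shows the teeth at (192,298) and (249,304), the pointer tip at (302,268) and the wheel centred at (573,177).

Run:
```python
from h import *
d=dict(np.load('top0.npz'))
c=lambda x,y:(200+(x+.5)/5.7-.5,180+(y+.5)/5.7-.5)
w=plane(d,[c(573,177)],.098)[0];t=plane(d,[c(192,298),c(249,304)],.073);p=plane(d,[c(302,270)],.071)[0]
f=plane(d,[c(95,47),c(152,50),c(133,228),c(73,222)],.070)
hs=plane(d,[c(462,128),c(703,145),c(692,242),c(446,222)],.082)
print('w',w,'\nteeth',t,'\np',p,'\nfixed',f,f.mean(0),'\nhous',hs,hs.mean(0))
a=np.radians(-4.9);X=np.array([np.cos(a),np.sin(a)]);Y=np.array([-X[1],X[0]])
print('D',(t.mean(0)[:2]-p[:2])@Y,'toothgap',(t[0]-t[1])[:2]@Y,'wheel->fixed centre (171)',(f.mean(0)-w)[:2]@Y,(f.mean(0)-w)[:2]@X,'fixed edges',np.linalg.norm(f[1]-f[0]),np.linalg.norm(f[2]-f[1]), 'ptr from wheel',(p-w)[:2]@Y)
s=monitor.sense();dw=w[:2]-s['tcp_pos'][:2];print('aligned tool: dx',-dw@X*1e3,'dy',dw@Y*1e3)
```

```text
w [0.55497743 0.07093729 0.098     ] 
teeth [[0.51291897 0.20972578 0.073     ]
 [0.51095474 0.18891972 0.073     ]] 
p [0.52382104 0.17037425 0.071     ] 
fixed [[0.60615492 0.25001489 0.07      ]
 [0.60524287 0.22885777 0.07      ]
 [0.5387404  0.23294638 0.07      ]
 [0.54072355 0.25502511 0.07      ]] [0.57271543 0.24171104 0.07      ] 
hous [[0.57506593 0.112338   0.082     ]
 [0.56972033 0.02467795 0.082     ]
 [0.53420957 0.02830119 0.082     ]
 [0.54052035 0.11728499 0.082     ]] [0.55487905 0.07065053 0.082     ]
D 0.027827585095757196 toothgap 0.020897799964225257 wheel->fixed centre (171) 0.1716647453804379 0.0030862056293042713 fixed edges 0.021176770479661437 0.06662803536631251 ptr from wheel 0.09641226688580004
aligned tool: dx -297.7764486384564 dy 690.7146951190182
```

>>> drive_tool(moves=[{"turn": 0.137,"claw": 0},{"turn": 0.137,"claw": 0},{"turn": 0.137,"claw": 0},{"claw": 0}])

```text
invalid input
```

>>> drive_tool(moves=[{"delta_pos": [0,0,0],"turn": 0.137,"claw": 0.0},{"delta_pos": [0,0,0],"turn": 0.137,"claw": 0.0},{"delta_pos": [0,0,0],"turn": 0.137,"claw": 0.0},{"delta_pos": [0,0,0],"turn": 0.0,"claw": 0.0}])

```text
time_s: 0.6
tcp_pos: [0.1994, -0.592, 0.222]
ee_rot: [[-0.996, 0.085, -0.0], [0.085, 0.996, 0.001], [0.001, 0.001, -1.0]]
wrist_force: [-0.4, 0.4, 0.0]
gripper_width: 0.631
gripper_force: 0.0
```

>>> drive_tool(moves=[{"delta_pos": [-20,45,0],"turn": 0.0,"claw": 0.0},{"delta_pos": [-20,45,0],"turn": 0.0,"claw": 0.0},{"delta_pos": [-20,45,0],"turn": 0.0,"claw": 0.0},{"delta_pos": [-20,45,0],"turn": 0.0,"claw": 0.0},{"delta_pos": [-20,45,0],"turn": 0.0,"claw": 0.0},{"delta_pos": [-20,45,0],"turn": 0.0,"claw": 0.0},{"delta_pos": [-20,45,0],"turn": 0.0,"claw": 0.0},{"delta_pos": [-20,45,0],"turn": 0.0,"claw": 0.0},{"delta_pos": [-20,45,0],"turn": 0.0,"claw": 0.0},{"delta_pos": [-20,45,0],"turn": 0.0,"claw": 0.0},{"delta_pos": [-20,45,0],"turn": 0.0,"claw": 0.0},{"delta_pos": [-20,45,0],"turn": 0.0,"claw": 0.0}])

```text
time_s: 2.1
tcp_pos: [0.4855, -0.0734, 0.2226]
ee_rot: [[-0.997, 0.083, 0.0], [0.083, 0.997, 0.0], [-0.0, 0.0, -1.0]]
wrist_force: [-0.5, -2.1, 0.4]
gripper_width: 0.002
gripper_force: 0.0
```

>>> drive_tool(moves=[{"delta_pos": [-14,32,20],"turn": 0.0,"claw": 0.0},{"delta_pos": [-14,32,20],"turn": 0.0,"claw": 0.0},{"delta_pos": [-14,32,20],"turn": 0.0,"claw": 0.0},{"delta_pos": [-14,32,20],"turn": 0.0,"claw": 0.0},{"delta_pos": [0,0,20],"turn": 0.0,"claw": 0.0},{"delta_pos": [0,0,0],"turn": 0.0,"claw": 0.0},{"delta_pos": [0,0,0],"turn": 0.0,"claw": 0.0}])

```text
time_s: 2.98
tcp_pos: [0.5522, 0.0475, 0.1233]
ee_rot: [[-0.996, 0.085, 0.001], [0.085, 0.996, -0.0], [-0.001, 0.0, -1.0]]
wrist_force: [0.7, -0.6, 0.2]
gripper_width: 0.006
gripper_force: 0.0
```

Run:
```python
from h import *
w=np.array([.55498,.07094,.098])
s=monitor.sense();print(s['tcp_pos'],s['wrist_force'],(np.array(s['ee_rot']).T@(w-s['tcp_pos']))*1e3)
```

```text
[0.55223308 0.0475421  0.12328947] [ 0.68170867 -0.58923141  0.23643725] [-0.71971098 23.54516753 25.29172722]
```

>>> drive_tool(moves=[{"delta_pos": [-1,10,10],"turn": 0.0,"claw": 0.0},{"delta_pos": [0,0,10],"turn": 0.0,"claw": 0.0},{"delta_pos": [0,0,4],"turn": 0.0,"claw": 0.0},{"delta_pos": [0,0,2],"turn": 0.0,"claw": 0.0},{"delta_pos": [0,0,1.5],"turn": 0.0,"claw": 0.0},{"delta_pos": [0,0,0],"turn": 0.0,"claw": 0.0},{"delta_pos": [0,0,0],"turn": 0.0,"claw": 0.0}])

```text
time_s: 3.85
tcp_pos: [0.5535, 0.0574, 0.0953]
ee_rot: [[-0.996, 0.086, -0.0], [0.086, 0.996, -0.0], [0.0, -0.0, -1.0]]
wrist_force: [-2.0, 0.5, 3.5]
gripper_width: 0.006
gripper_force: 1.4
```

>>> drive_tool(moves=[{"delta_pos": [0,0,1.2],"turn": 0.0,"claw": 0.0},{"delta_pos": [0,4,0],"turn": 0.0,"claw": 0.0},{"delta_pos": [0,4,0],"turn": 0.0,"claw": 0.0},{"delta_pos": [0,4,0],"turn": 0.0,"claw": 0.0},{"delta_pos": [0,4,0],"turn": 0.0,"claw": 0.0},{"delta_pos": [0,4,0],"turn": 0.0,"claw": 0.0},{"delta_pos": [0,4,0],"turn": 0.0,"claw": 0.0},{"delta_pos": [0,2,0],"turn": 0.0,"claw": 0.0},{"delta_pos": [0,0,0],"turn": 0.0,"claw": 0.0}])

```text
time_s: 4.97
tcp_pos: [0.5563, 0.0841, 0.0939]
ee_rot: [[-0.996, 0.086, 0.001], [0.086, 0.996, 0.001], [-0.001, 0.001, -1.0]]
wrist_force: [-2.3, 2.5, 3.8]
gripper_width: 0.006
gripper_force: 2.0
```

Run:
```python
from h import *
s=monitor.sense();print(s['tcp_pos'],s['wrist_force'])
d=cap('top');im=d['color'][180:255,200:340];cv2.imwrite('pics/c2.png',cv2.resize(im[:,:,::-1],None,fx=5.7,fy=5.7,interpolation=cv2.INTER_CUBIC))
```

```text
[0.55634421 0.08414487 0.0938867 ] [-2.34057045  2.54375494  3.82244155]
```

View pics/c2.png

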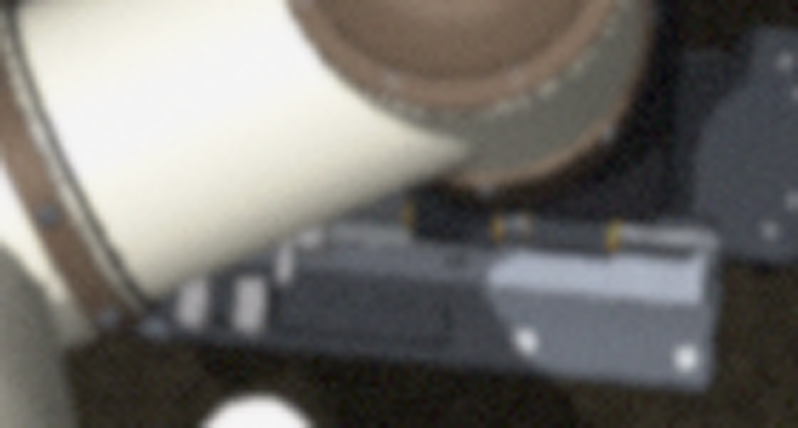

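The pointer moved from about x=302 to x=286 in the crop, roughly 6–7 mm closer to the teeth. The stroke rolls the wheel as expected.

>>> drive_tool(moves=[{"delta_pos": [0,0,-12],"turn": 0.0,"claw": 0.0},{"delta_pos": [0,0,0],"turn": 0.0,"claw": 0.0},{"delta_pos": [0,-26,0],"turn": 0.0,"claw": 0.0},{"delta_pos": [0,0,0],"turn": 0.0,"claw": 0.0},{"delta_pos": [0,0,8],"turn": 0.0,"claw": 0.0},{"delta_pos": [0,0,4],"turn": 0.0,"claw": 0.0},{"delta_pos": [0,4,0],"turn": 0.0,"claw": 0.0},{"delta_pos": [0,5.5,0],"turn": 0.0,"claw": 0.0},{"delta_pos": [0,5.5,0],"turn": 0.0,"claw": 0.0},{"delta_pos": [0,5.5,0],"turn": 0.0,"claw": 0.0},{"delta_pos": [0,5.5,0],"turn": 0.0,"claw": 0.0},{"delta_pos": [0,0,0],"turn": 0.0,"claw": 0.0}])

```text
time_s: 6.52
tcp_pos: [0.5564, 0.0846, 0.0939]
ee_rot: [[-0.996, 0.085, 0.001], [0.085, 0.996, 0.001], [-0.001, 0.001, -1.0]]
wrist_force: [0.5, 2.7, 3.6]
gripper_width: 0.007
gripper_force: 2.0
```

>>> drive_tool(moves=[{"delta_pos": [0,0,-12],"turn": 0.0,"claw": 0.0},{"delta_pos": [0,0,0],"turn": 0.0,"claw": 0.0},{"delta_pos": [0,-26,0],"turn": 0.0,"claw": 0.0},{"delta_pos": [0,0,0],"turn": 0.0,"claw": 0.0},{"delta_pos": [0,0,8],"turn": 0.0,"claw": 0.0},{"delta_pos": [0,0,4],"turn": 0.0,"claw": 0.0},{"delta_pos": [0,4,0],"turn": 0.0,"claw": 0.0},{"delta_pos": [0,5.5,0],"turn": 0.0,"claw": 0.0},{"delta_pos": [0,5.5,0],"turn": 0.0,"claw": 0.0},{"delta_pos": [0,5.5,0],"turn": 0.0,"claw": 0.0},{"delta_pos": [0,5.5,0],"turn": 0.0,"claw": 0.0},{"delta_pos": [0,0,0],"turn": 0.0,"claw": 0.0}])

```text
time_s: 8.02
tcp_pos: [0.5563, 0.0846, 0.0939]
ee_rot: [[-0.996, 0.086, 0.001], [0.086, 0.996, 0.001], [-0.001, 0.001, -1.0]]
wrist_force: [-0.4, 2.3, 3.8]
gripper_width: 0.006
gripper_force: 2.1
```

Run:
```python
from h import *
s=monitor.sense();print(s['tcp_pos'],s['wrist_force'])
d=cap('top');im=d['color'][180:255,200:340];a=cv2.resize(im[:,:,::-1],None,fx=5.7,fy=5.7,interpolation=cv2.INTER_CUBIC)
e=cap('scene')['color'][190:310,230:360][:,:,::-1]
a=a[150:340];b=cv2.resize(e,None,fx=3.4,fy=3.4,interpolation=cv2.INTER_CUBIC)
o=np.zeros((a.shape[0]+b.shape[0],a.shape[1],3),np.uint8);o[:a.shape[0]]=a;o[a.shape[0]:,:b.shape[1]]=b
cv2.imwrite('pics/c3.png',o)
```

```text
[0.55626506 0.08460064 0.09385206] [-0.39808058  2.29530388  3.78137983]
```

View pics/c3.png

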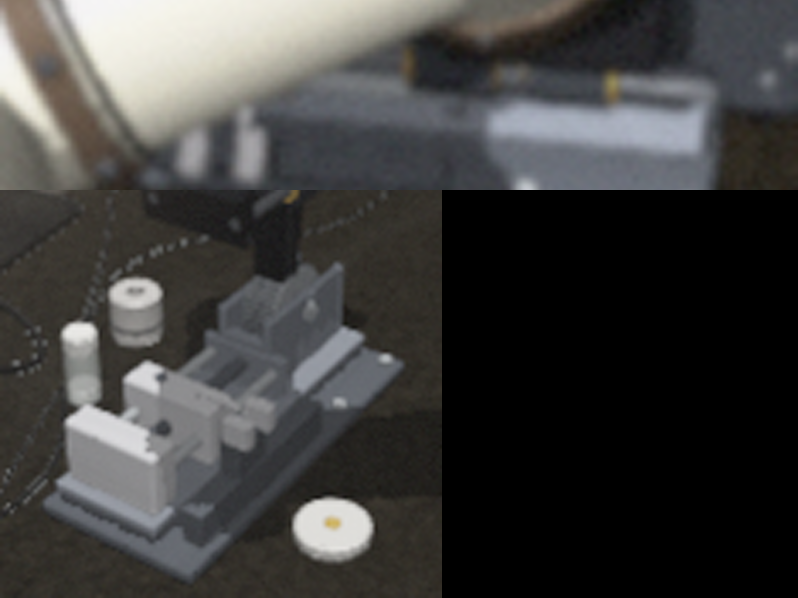

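The scene view shows the jaw well advanced, with its pointer near the first tooth; the bystanders are undisturbed. By rim travel about 7 mm remains, so I make one more stroke, then back off and look.

>>> drive_tool(moves=[{"delta_pos": [0,0,-12],"turn": 0.0,"claw": 0.0},{"delta_pos": [0,0,0],"turn": 0.0,"claw": 0.0},{"delta_pos": [0,-26,0],"turn": 0.0,"claw": 0.0},{"delta_pos": [0,0,0],"turn": 0.0,"claw": 0.0},{"delta_pos": [0,0,8],"turn": 0.0,"claw": 0.0},{"delta_pos": [0,0,4],"turn": 0.0,"claw": 0.0},{"delta_pos": [0,4,0],"turn": 0.0,"claw": 0.0},{"delta_pos": [0,5,0],"turn": 0.0,"claw": 0.0},{"delta_pos": [0,5,0],"turn": 0.0,"claw": 0.0},{"delta_pos": [0,5,0],"turn": 0.0,"claw": 0.0},{"delta_pos": [0,5,0],"turn": 0.0,"claw": 0.0},{"delta_pos": [0,0,0],"turn": 0.0,"claw": 0.0}])

```text
time_s: 9.62
tcp_pos: [0.5561, 0.0825, 0.0939]
ee_rot: [[-0.996, 0.086, 0.001], [0.086, 0.996, 0.001], [-0.001, 0.001, -1.0]]
wrist_force: [0.8, 1.3, 3.6]
gripper_width: 0.006
gripper_force: 2.1
```

>>> drive_tool(moves=[{"delta_pos": [0,0,-15],"turn": 0.0,"claw": 0.0},{"delta_pos": [0,0,-40],"turn": 0.0,"claw": 0.0},{"delta_pos": [0,-40,-30],"turn": 0.0,"claw": 0.0},{"delta_pos": [0,-50,0],"turn": 0.0,"claw": 0.0},{"delta_pos": [0,-50,0],"turn": 0.0,"claw": 0.0},{"delta_pos": [0,-50,0],"turn": 0.0,"claw": 0.0},{"delta_pos": [0,-40,0],"turn": 0.0,"claw": 0.0},{"delta_pos": [0,0,0],"turn": 0.0,"claw": 0.0},{"delta_pos": [0,0,0],"turn": 0.0,"claw": 0.0}])

```text
time_s: 10.75
tcp_pos: [0.5356, -0.1475, 0.1788]
ee_rot: [[-0.996, 0.087, -0.001], [0.087, 0.996, 0.0], [0.001, 0.0, -1.0]]
wrist_force: [0.5, 0.6, -0.3]
gripper_width: 0.003
gripper_force: 0.0
```

Run:
```python
from h import *
s=monitor.sense();print(s['time_s'],s['tcp_pos'],s['wrist_force'])
d=cap('top');np.savez('top4.npz',**d);im=d['color'][180:255,200:340];cv2.imwrite('pics/c4.png',cv2.resize(im[:,:,::-1],None,fx=5.7,fy=5.7,interpolation=cv2.INTER_CUBIC))
```

```text
10.75 [ 0.53560088 -0.14752745  0.17883534] [ 0.47492463  0.57985051 -0.31726356]
```

View pics/c4.png

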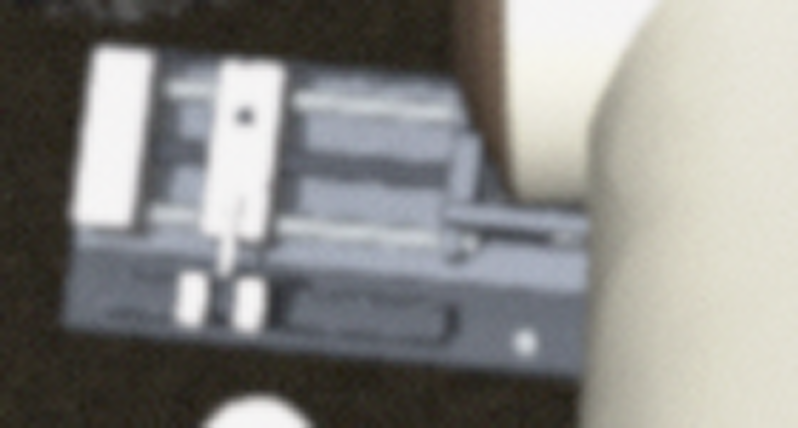

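The pointer blade is at about (226,265), between the teeth whose middle projects to about x=224 at that row. That puts it within about 1 mm of the notch centre, and the hand is clear.

```bash
python3 -c "
from station import ticket;print(ticket.finish_job())"
```

```text
the job is handed in; nothing more can be done
None
```

The jaw is closed and its pointer stands in the gauge notch, about 1 mm from the middle by the top camera. The wheel alone moved it, in four strokes at about 4 N; the hand is clear, and the job is handed in with no verdict shown.

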